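Load a counting slide under the stage clip of a slide imager

TASK

Load the counting slide that lies on the imager's run-out stage, without picking it up: hold the heel of the stage's spring clip down with one fingertip so that its toe stands open, and with the other push the slide in beneath the toe until its long edge lies square against both locating pins. Keep the clip held down until the slide is against the pins, then let the clip close on it and move clear. The slide is only ever slid flat on the stage, never lifted or tipped, and the things standing around the stage stay where they are.

Things in the scene. Friction and masses are not known exactly. Their poses are not given: they have to be found in the camera images.
- imager: White slide imager, fixed, its flat black loading stage run out. Origin on the desk right under the post of the stage clip; x points level out of the machine along the stage's centre line, y across it, z up. Housing (260 mm wide, 160 high) begins at x = -150 mm. Stage: top 50 mm above the desk, x -150 to 125, y -65 to 65 mm; clip, pins and window on it.
- slide: Loose counting slide of pale plastic, 28 mm (x) by 76 (y), 5 thick, 20-45 g; four cells along its outer (+x) half, a bare margin along its inner (-x) long edge, which goes under the clip. Origin: centre of its underside. Starts flat on the stage outside the clip, -x edge towards it, up to 0.3 rad askew and 12 mm off the centre line, its centre 58-74 mm from the post.
- seat (a point): Point on the stage's top, 30 mm out from the post, where the centre of the slide's underside lies when it is home. Axes as imager. The two steel locating pins (5 mm diameter, 6 high) stand 16.5 mm inward of this point, 24 mm to either side of the centre line; their outer sides, 14 mm inward of it, stop the slide's inner long edge.
- clip (a joint): Stage clip, a bent steel spring leaf rocking on its post. Rad, grows as the heel is pressed. 0: at rest, toe down, 0.5 mm above the bare stage. 0.306: heel flat on the stage (stop), toe 8 mm up. About 0.18: toe resting on the slide. The slide passes under only above 0.20. Springs shut when let go; held flat by about 5 N at 18 mm from the post, 2.5 N at 36 mm.
- heel (a point): Point on the upper face of the clip's heel, 20 mm behind the post. The heel is a flat strip 20 mm wide, from 9 to 46 mm behind the post (towards the housing). At rest it slopes up away from the post by 0.306 rad, its free end about 15 mm above the stage. Pressed flat it is level, upper face 1.6 mm above the stage, and a finger can slide along it.
- toe (a point): Underside of the clip's toe, 24.5 mm out from the post (the leaf's outermost edge is 26 mm out), 12 mm wide.
- cup: Bystander: capped specimen cup, 62 mm diameter, 84 mm high, on the desk beyond the stage's end. Origin under its centre.
- coverbox: Bystander: cover-glass box, 52 x 52 x 21 mm, on the desk beside the stage. Origin under its centre.
- tally: Bystander: round steel tally counter, 46 mm diameter, 18 mm high, on the desk beside the stage. Origin under its centre.
- dropper: Bystander: dropper bottle, 30 mm diameter, 62 mm high, on the desk beside the stage. Origin under its centre.
- marker: Bystander: marker pen lying on the desk beside the stage, 135 mm long, 12 mm thick. Origin under its middle.
- pipette: Bystander: pipette lying on the desk beyond the stage's end, 250 mm long, 33 mm high. Origin under its middle.
- rack: Bystander: rack with capped tubes, 60 x 130 mm, 98 mm high, on the desk. Origin under its centre.
Mind the look-alikes: they are no part of the job. There is more than one size of the slide; the job needs the middle-sized.

How it is judged (in metres and radians):
On the way, in this order (a step that is already met when the one before it is completed fails the run):
1. the clip is held open with the slide still outside it (value of joint clip above 0.22 rad and x of slide in the frame of seat above 0.006 m), for 0.1 s.
2. the slide is pushed square against both pins beneath the toe while the clip is still held open (value of joint clip above 0.22 rad and x of slide in the frame of seat between -0.0035 and 0.0035 m and angle between the x axis of slide and the x axis of imager, either way round below 0.08 rad and y of slide in the frame of seat between -0.02 and 0.02 m), for 0.1 s.
At the end, for the whole second after the job is handed in: The slide lies flat on the stage against both pins (within 3.5 mm, square within 0.08 rad, its middle within 20 mm of the clip's centre line), at rest, and the released clip's toe presses on top of it (clip joint 0.13 to 0.22) (x of slide in the frame of seat between -0.0035 and 0.0035 m and angle between the x axis of slide and the x axis of imager, either way round below 0.08 rad and y of slide in the frame of seat between -0.02 and 0.02 m and value of joint clip between 0.13 and 0.22 rad and z of slide in the frame of seat between -0.003 and 0.003 m and linear speed of slide below 0.01 m/s); the robot touches nothing.
It fails at once if the slide is lifted more than 5 mm off the stage or tipped (z of slide in the frame of seat above 0.005 m or angle between slide's own z axis and vertical above 0.15 rad).
It fails at once if the slide is pushed off the stage (z of slide in the frame of seat below -0.006 m).
It fails at once if a thing standing around the stage is moved more than 20 mm (distance of any of cup, coverbox, tally, dropper, marker, pipette, rack from where it was at the start of the episode above 0.02 m).
It also fails if it takes over 51 s, if anything falls off the work surface, if the arm or the gripper's body presses on something with over 40 N, if the wrist force passes 120 N, or if a joint passes its speed limit or range.

ROBOT

A 6-joint arm with a two-finger parallel gripper is mounted at the origin on the work surface. World frame = base frame: x ahead of the robot, y to its left, z up, the work surface at z = 0. Lengths are in mm, angles in rad, forces in N, time in s.
With the tool pointing down it reaches from about 350 to 975 mm from the base axis. Payload 7.1 kg.
Tool frame: the origin (TCP) lies between the finger pads; the fingertips stand 14 mm ahead of it and the grasp point (between the pads) lies 5 mm behind it; z points along the fingers, y is the direction in which the jaws open and shut (so a half turn about z gives the same grasp; the last joint's range is limited). The gripper opens to 88 mm and grips with 3 to 60 N. Pads are 20 mm wide; open, the fingers measure 115 mm over their backs; the gripper's body (75 mm by 178 mm) begins 61 mm behind the grasp point.
Start: joints at [1.101, 0.423, 1.63, -0, 1.089, -0.019], TCP at [272.271, 562.56, 236.675] pointing down, gripper open.
Joint ranges: [-3, 3], [-0.9, 2.11], [0.09, 2.58], [-1.31, 4.45], [0.11, 2.69], [-2.54, 2.54]. Speed limits (rad/s): [2.39, 2.39, 3.01, 3.14, 3.14, 3.14].

INTERFACE

Orientations are given as a rotation vector (axis times angle).
In Python, from workcell import get_obs, get_image, calibration, close_job, regions_of, place_of gives the robot as it stands.
- The arm moves only by the tool move_arm, never from a script. Its argument "deltas" is a list of rows, each a list of 5 numbers: the closure in counts, from 0 (fully open) to 255 (shut), then the shift along the tool's x, y, z in m, then the turn about the tool's z in rad. In form: [[grip, x, y, z, roll], ...]. A call has 1 to 5 rows; each row is the pose to reach, as a shift and turn from the pose commanded when the call began, along the tool's axes at that moment; what a row does not reach only later rows make up. A row lasts 1/12 s, in which the tool goes at most 41.7 mm and 7.16 degrees, less where a joint would pass 70% of its speed; a pose out of reach is approached as far as the arm can. A call with a gripper value outside its range is refused whole. The fingers move at their own pace and stop on an object; the grip force is fixed at half the most. Time passes only in rows, so rows that repeat a pose let the fingers close. It gives the time, the measured TCP pose, the force and the opening at its end, in the units of the state.
- get_obs(): the state, without advancing time (a new reading comes with each control period).
- get_image(name): name is "side" or "top" or "wrist"; returns the picture (420x560x3 uint8, blue, green, red); there is no depth.
- calibration(name): a dict with "intrinsics" (3x3 intrinsics, pixels), "distortion" ([k1, k2, p1, p2, k3] as OpenCV has them; the pictures are not rectified), "world_to_cam" (4x4, takes a point from world to camera coordinates); the wrist camera has in their place "hand_eye" (4x4, takes a point from camera to tool coordinates, whose origin is the TCP and whose axes are the flange's). Camera axes: x right, y down, z forward; pixel columns grow to the right and rows downward; lengths in mm; the calibration is good to about 2 mm. A picture is of the moment at which its call begins: read the wrist's pose just before it. calibration takes no time and is no camera call.
- close_job(): hands the job in, once; it reports no verdict.
Trained networks look in the newest picture that a camera, given by its name, has taken for a name from the list of things; names that differ only in an ending like _2 or _b are one class to them, and where a whole thing is asked for, a point or a joint stands for the part that bears it (a point fixed in the world has none). Each returns a list of dicts, best first, with "conf" (0 to 1); they miss things now and then, are a little off and sometimes report something else, mostly with a low value. They report only what shows in the picture. A call takes as long as a camera call. They do not tell look-alikes from the thing itself.
- regions_of(camera, name): "region" (420x560 bool, what is visible of it).
- place_of(camera, name): "location" ([x, y, z] in mm, in world coordinates, good to about 4 mm: a listed point, or the origin of a listed thing).
The state is a dict: "t": time; "qpos": joint angles; "qvel": joint speeds; "joint_torque": joint torques, N m; "ee_pos": TCP position; "orientation": TCP orientation; "ft_force": force on the tool from outside, world axes, zero at the start; "moment": the same for the moment, N m; "width": finger opening in mm.
Only numpy, scipy, OpenCV 4.12 (cv2) and the standard library are available. Lean on these libraries where they do the work, as an engineer would, in place of code of your own. Each camera call takes 0.05 s, during which the arm holds its last target.

## Working session

There is one attempt and no reset: what is moved stays moved. The work goes in short steps, Python scripts to look and compute and a tool call to move; the robot and the scene stay as the last step left them, time stands still between calls to the robot, and variables do not carry over. Pictures are saved under pics/ and viewed, and the job is handed in when it is done.

Besides the shell and the picture viewer there is one more tool, called as a command line: name --pt "numbers of a row" for each row, then --argument value for the rest. move_arm: Moves the arm, as the interface text tells. Its arguments: {"type":"object","properties":{"deltas":{"type":"array","items":{"type":"array","items":{"type":"number"}}}},"required":["deltas"]}

```bash
ls; mkdir -p pics
python3 - <<'E'
from workcell import *
import cv2
o=get_obs(); print(o)
for n in ("side","top","wrist"):
    cv2.imwrite(f"pics/{n}0.png",get_image(n)); c=calibration(n); print(n,c)
E
```

```text
pics
{'t': 0.0, 'qpos': array([ 1.10101451e+00,  4.23848573e-01,  1.63070859e+00, -2.72032156e-05,
        1.08859997e+00, -1.89740282e-02]), 'qvel': array([-6.87512705e-05, -1.05568125e-03, -1.66775708e-04,  1.49089117e-03,
        4.24091906e-04,  6.94993140e-04]), 'joint_torque': array([ 3.84100604e-04, -5.44632483e+01, -2.73655468e+01,  6.44519599e-02,
        2.31462240e-02, -9.16956265e-05]), 'ee_pos': array([272.02771464, 562.0845412 , 235.88955364]), 'orientation': array([-7.02047213e-01, -3.06178004e+00,  2.39335231e-03]), 'ft_force': array([-0.66383784, -0.7259429 ,  0.59735879]), 'moment': array([ 0.03176711, -0.01614395, -0.01178881]), 'width': 87.7330935201474}
side {'intrinsics': array([[458.83376375,   0.        , 289.15696008],
       [  0.        , 458.83376375, 204.24300353],
       [  0.        ,   0.        ,   1.        ]]), 'distortion': array([-0.03416675,  0.        ,  0.        ,  0.        ,  0.        ]), 'world_to_cam': array([[-9.97967323e-01, -6.35477889e-02,  4.78539790e-03,
         5.26164725e+02],
       [-4.11733870e-02,  5.85634491e-01, -8.09528872
[... 736 characters left out ...]
   [ 0.00000000e+00,  0.00000000e+00,  0.00000000e+00,
         1.00000000e+00]])}
wrist {'intrinsics': array([[356.98820311,   0.        , 283.14717367],
       [  0.        , 356.98820311, 214.77031431],
       [  0.        ,   0.        ,   1.        ]]), 'distortion': array([-0.06160616,  0.        ,  0.        ,  0.        ,  0.        ]), 'hand_eye': array([[ 3.15185838e-05, -9.67607731e-01, -2.52458469e-01,
         6.88725941e+01],
       [ 9.99999745e-01,  2.10675363e-04, -6.82617362e-04,
         3.75655104e-01],
       [ 7.13692616e-04, -2.52458383e-01,  9.67607490e-01,
        -1.47657040e+02],
       [ 0.00000000e+00,  0.00000000e+00,  0.00000000e+00,
         1.00000000e+00]])}
```

View pics/side0.png

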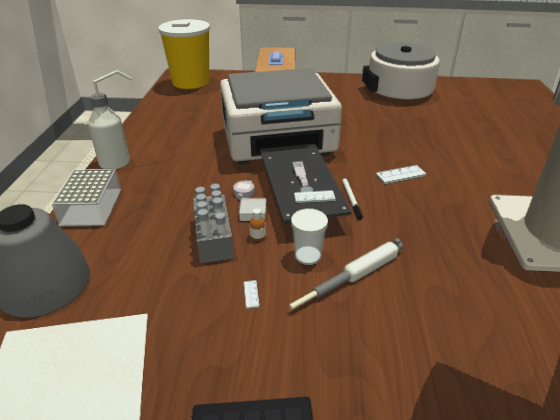

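View pics/top0.png

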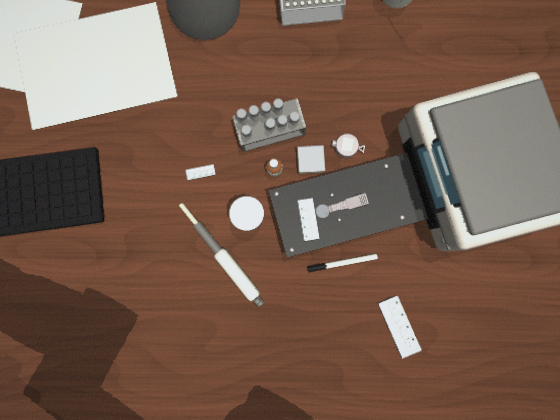

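View pics/wrist0.png

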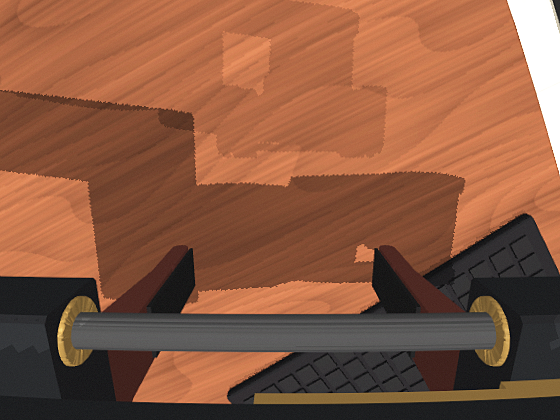

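Run:
```python
from workcell import *
import cv2, numpy as np
for c in ("top","side"):
    for n in ("imager","slide","seat","heel","toe"):
        for r in place_of(c,n)[:4]: print(c,n,round(r['conf'],2),np.round(r['location'],1))
im=cv2.imread("pics/top0.png")
cv2.imwrite("pics/topz.png",cv2.resize(im[140:270,250:450],None,fx=4,fy=4,interpolation=cv2.INTER_CUBIC))
im=cv2.imread("pics/side0.png")
cv2.imwrite("pics/sidez.png",cv2.resize(im[130:230,250:370],None,fx=6,fy=6,interpolation=cv2.INTER_CUBIC))
print(get_obs()['t'])
```

```text
top imager 0.88 [509.8 -81.2   0.6]
top slide 0.82 [ 281.  -191.6    0.7]
top slide 0.78 [480.6 -14.4  50.6]
top slide 0.68 [581.3 195.6  -1.4]
top seat 0.96 [497.1 -50.1  47.9]
top heel 0.71 [509.6 -97.1  56.5]
top heel 0.3 [503.  -54.7  50.1]
top toe 0.59 [502.7 -56.1  52.1]
side imager 0.89 [507.2 -82.2  -1.4]
side slide 0.63 [478.8 -13.9  51.2]
side slide 0.62 [ 285.7 -187.8   -0.5]
side slide 0.62 [579.6 194.2  -1.1]
side seat 0.64 [494.8 -48.3  50.4]
side seat 0.58 [5.825e+02 4.510e+01 2.000e-01]
side heel 0.55 [515.  -99.6  57.6]
side toe 0.77 [500.3 -53.9  51.1]
0.65
```

View pics/topz.png

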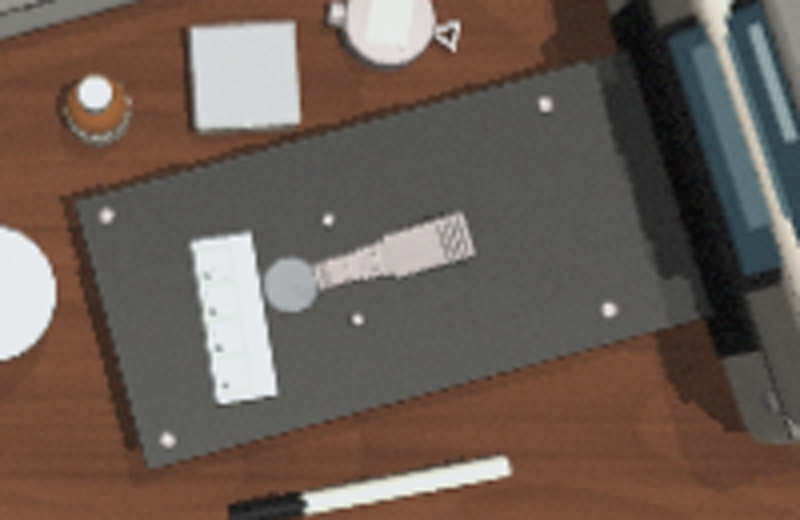

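View pics/sidez.png

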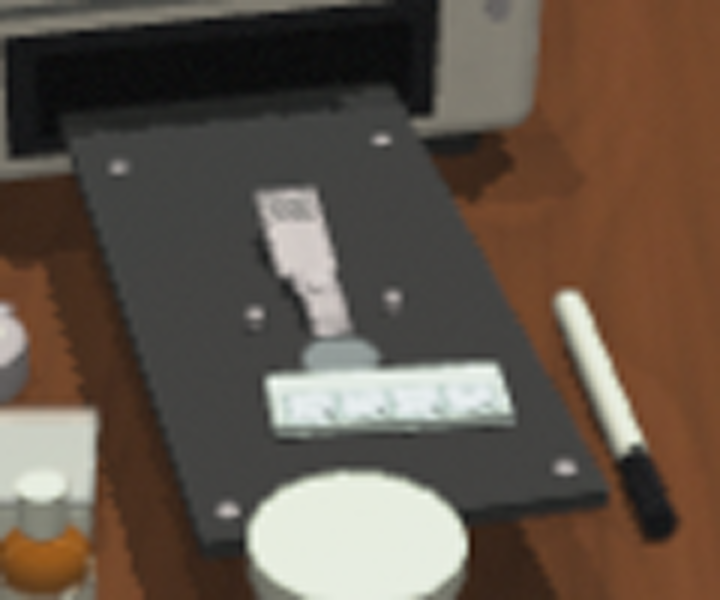

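```bash
cat > h.py <<'E'
from workcell import *
import cv2, numpy as np
def unproj(cam,uv,z):
    c=calibration(cam); K=c['intrinsics'];d=c['distortion'];T=c['world_to_cam']
    p=cv2.undistortPoints(np.array(uv,float).reshape(-1,1,2),K,d).reshape(-1,2)
    R=T[:3,:3];t=T[:3,3]; C=-R.T@t
    D=np.c_[p,np.ones(len(p))]@R
    return C+D*((z-C[2])/D[:,2])[:,None]
def proj(cam,P):
    c=calibration(cam);T=c['world_to_cam']
    return cv2.projectPoints(np.array(P,float).reshape(-1,1,3),cv2.Rodrigues(T[:3,:3])[0],T[:3,3],c['intrinsics'],c['distortion'])[0].reshape(-1,2)
E
python3 - <<'E'
from h import *
def T(p): return np.array(p,float)/4-0.375+[250,140]
def S(p): return np.array(p,float)/6-0.4+[250,130]
for cam,f,corn,pins,sl in (("top",T,[(72,198),(150,468)],[(328,219),(358,319)],[(190,241),(251,231),(276,396),(215,405)]),
   ("side",S,[(207,552),(607,494)],[(255,313),(393,297)],[(265,376),(498,363),(515,416),(279,430)])):
    for nm,p,z in (("corner",corn,50),("pins",pins,56),("slide",sl,55)):
        w=unproj(cam,f(p),z); print(cam,nm,np.round(w,1).tolist(),'mid',np.round(w.mean(0),1),'len',np.round(np.linalg.norm(np.diff(w,axis=0),axis=1),1),
          'ang',[round(np.degrees(np.arctan2(*(b-a)[1::-1])),1) for a,b in zip(w,w[1:])])
E
```

```text
top corner [[535.1, 58.9, 50.0], [410.0, 21.2, 50.0]] mid [472.5  40.1  50. ] len [130.7] ang [np.float64(-163.3)]
top pins [[525.2, -60.3, 56.0], [478.8, -73.8, 56.0]] mid [502.  -67.1  56. ] len [48.3] ang [np.float64(-163.7)]
top slide [[514.5, 3.5, 55.0], [519.4, -24.7, 55.0], [443.2, -36.2, 55.0], [438.8, -8.3, 55.0]] mid [479.  -16.4  55. ] len [28.7 77.1 28.3] ang [np.float64(-80.2), np.float64(-171.4), np.float64(98.9)]
side corner [[532.6, 62.5, 50.0], [411.1, 24.9, 50.0]] mid [471.9  43.7  50. ] len [127.3] ang [np.float64(-162.8)]
side pins [[525.4, -60.5, 56.0], [479.4, -73.7, 56.0]] mid [502.4 -67.1  56. ] len [47.9] ang [np.float64(-164.0)]
side slide [[520.1, -24.9, 55.0], [444.3, -37.8, 55.0], [439.2, -8.0, 55.0], [514.0, 4.9, 55.0]] mid [479.4 -16.5  55. ] len [76.9 30.2 75.8] ang [np.float64(-170.3), np.float64(99.6), np.float64(9.8)]
```

Run:
```python
from h import *
T=lambda p: np.array(p,float)/4-0.375+[250,140]
for p in ([(107,216),(545,104)],[(167,440),(609,310)],[(75,197),(590,66)],[(152,467),(670,329)]):
    w=unproj("top",T(p),50);d=w[0]-w[1];print(np.round(w,1).tolist(),np.degrees(np.arctan2(d[1],d[0])))
S=lambda p: np.array(p,float)/6-0.4+[250,130]
for p in ([(228,511),(119,167)],[(565,467),(381,140)],[(206,543),(70,150)],[(605,488),(400,98)]):
    w=unproj("side",S(p),50);d=w[0]-w[1];print(np.round(w,1).tolist(),np.degrees(np.arctan2(d[1],d[0])))
```

```text
[[526.7, 42.4, 50.0], [581.3, -162.5, 50.0]] 104.92963533356277
[[422.8, 13.5, 50.0], [484.6, -189.8, 50.0]] 106.92194581926263
[[535.6, 57.5, 50.0], [599.6, -183.8, 50.0]] 104.86001215356568
[[410.4, 20.3, 50.0], [476.1, -217.3, 50.0]] 105.46350336766263
[[527.7, 41.7, 50.0], [581.6, -164.3, 50.0]] 104.67249294971535
[[423.6, 11.6, 50.0], [485.7, -191.4, 50.0]] 107.01389146283641
[[533.3, 58.1, 50.0], [601.1, -175.5, 50.0]] 106.18156659207588
[[411.5, 21.8, 50.0], [479.1, -224.5, 50.0]] 105.34320316831749
```

```bash
cat >> h.py <<'E'
from scipy.spatial.transform import Rotation as Rn
A=np.radians(105.8); XH=np.array([np.cos(A),np.sin(A),0]); YH=np.array([-XH[1],XH[0],0]); POST=np.array([505.9,-80.1,0])
def w2i(p): d=np.asarray(p)-POST; return np.array([d@XH,d@YH,d[2]])
def i2w(p): return POST+p[0]*XH+p[1]*YH+np.array([0,0,p[2]])
def st():
    o=get_obs();R=Rn.from_rotvec(o['orientation']).as_matrix()
    yaw=np.degrees(np.arctan2(R[1,1],R[0,1]))
    print('t',round(o['t'],2),'imager',np.round(w2i(o['ee_pos']),1),'yaw',round(yaw,2),'tilt',np.round(R[:,2],3),'F',np.round(o['ft_force'],1),'w',round(o['width'],1),'q',np.round(o['qpos'],2))
    return o,R,yaw
def goto(ip,yawdeg):
    o,R,yaw=st(); d=R.T@(i2w(ip)-o['ee_pos'])/1000
    print('delta tool',np.round(d,4),'roll',round(np.radians((yaw-yawdeg+180)%360-180),4))
E
python3 - <<'E'
from h import *
goto((102,8,150),15.8)
goto((102,8,235),15.8)
for n in ("cup","coverbox","tally","dropper","marker","pipette","rack"):
    get_image("top")
    print(n,[ (round(r['conf'],2),np.round(w2i(r['location']))) for r in place_of("top",n)[:2]])
E
```

```text
t 0.65 imager [682.   49.8 236.7] yaw 64.17 tilt [ 0.  0. -1.] F [-0.1 -0.1  0.6] w 87.7 q [ 1.1   0.42  1.63 -0.    1.09 -0.02]
delta tool [-0.4165 -0.4058  0.0867] roll 0.8442
t 0.65 imager [682.   49.8 236.7] yaw 64.17 tilt [ 0.  0. -1.] F [-0.1 -0.1  0.6] w 87.7 q [ 1.1   0.42  1.63 -0.    1.09 -0.02]
delta tool [-0.4165 -0.4058  0.0017] roll 0.8442
cup [(0.68, array([172., -32.,  -5.])), (0.6, array([251.,  26.,   2.]))]
coverbox [(0.78, array([  28., -111.,    2.])), (0.25, array([-15.,   1.,  57.]))]
tally [(0.72, array([ -48., -114.,    3.]))]
dropper [(0.58, array([ 103., -118.,    2.]))]
marker [(0.61, array([29., 99.,  4.])), (0.37, array([-14.,  -3.,  56.]))]
pipette [(0.84, array([248.,  27.,  -1.]))]
rack [(0.78, array([  90., -191.,   -3.]))]
```

move_arm --pt "0 -0.027 -0.026 0 0.055" --pt "0 -0.054 -0.052 0 0.11" --pt "0 -0.081 -0.078 0 0.165" --pt "0 -0.108 -0.104 0 0.22" --pt "0 -0.135 -0.13 0 0.275"

```text
t: 1.77
ee_pos: [337.3, 385.2, 236.7]
orientation: [1.118, 2.936, 0.0]
ft_force: [0.3, 0.4, -0.6]
width: 88.0
```

```bash
python3 -c "
from h import *
goto((102,8,170),15.8)"
```

```text
t 1.77 imager [493.6  35.5 236.7] yaw 48.29 tilt [ 0.  0. -1.] F [ 0.3  0.4 -0.6] w 88.0 q [ 0.83  0.26  1.88 -0.    1.01 -0.01]
delta tool [-0.3451 -0.1872  0.0667] roll 0.5671
```

move_arm --pt "0 -0.0345 -0.0187 0.0 0.057" --pt "0 -0.069 -0.0374 0.0 0.114" --pt "0 -0.1035 -0.0561 0.0 0.17" --pt "0 -0.138 -0.0748 0.0 0.227" --pt "0 -0.1725 -0.0935 0 0.284"

```text
t: 2.18
ee_pos: [404.4, 200.6, 237.0]
orientation: [1.523, 2.747, 0.001]
ft_force: [1.1, 0.1, 0.2]
width: 87.7
```

```bash
python3 -c "
from h import *
goto((102,8,170),15.8)"
```

```text
t 2.18 imager [297.7  21.2 237. ] yaw 32.0 tilt [ 0.001  0.    -1.   ] F [1.1 0.1 0.2] w 87.7 q [ 0.43  0.16  2.    0.    0.98 -0.12]
delta tool [-0.1916 -0.042   0.067 ] roll 0.2827
```

Grip width ~44 needs about half closure: 127 counts.

move_arm --pt "127 -0.038 -0.0084 0.013 0.057" --pt "127 -0.077 -0.0168 0.027 0.113" --pt "127 -0.115 -0.0252 0.04 0.17" --pt "127 -0.153 -0.0336 0.054 0.226" --pt "127 -0.1916 -0.042 0.067 0.283"

```text
t: 2.6
ee_pos: [470.9, 15.8, 169.3]
orientation: [1.895, 2.505, 0.001]
ft_force: [0.9, 0.6, 0.3]
width: 57.9
```

move_arm --pt "127 0 0 0 0" --pt "127 0 0 0 0"

```text
t: 2.77
ee_pos: [470.6, 15.9, 169.1]
orientation: [-1.897, -2.503, 0.001]
ft_force: [-0.1, -0.5, 1.0]
width: 45.9
```

```bash
python3 -c "
from h import *
goto((102,8,90),15.8)
cv2.imwrite('pics/w1.png',get_image('wrist'))"
```

```text
t 2.77 imager [102.    7.8 169.1] yaw 15.7 tilt [-0.001  0.    -1.   ] F [-0.1 -0.5  1. ] w 45.9 q [ 0.01  0.3   2.01  0.    0.83 -0.27]
delta tool [-0.0001 -0.0001  0.0791] roll -0.0018
```

View pics/w1.png

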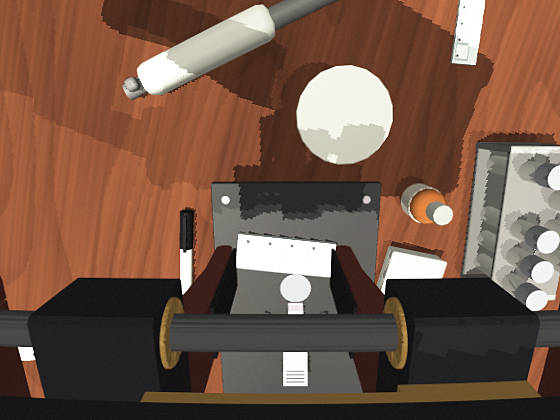

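```bash
cat >> h.py <<'E'
def wunproj(uv,z,o=None):
    c=calibration("wrist");o=o or get_obs()
    p=cv2.undistortPoints(np.array(uv,float).reshape(-1,1,2),c['intrinsics'],c['distortion']).reshape(-1,2)
    R=Rn.from_rotvec(o['orientation']).as_matrix()
    H=c['hand_eye'];D=np.c_[p,np.ones(len(p))]@H[:3,:3].T@R.T
    C=R@H[:3,3]+o['ee_pos']
    return C+D*((z-C[2])/D[:,2])[:,None]
E
python3 - <<'E'
from h import *
for nm,p,z in (("stagecorners",[(212,183),(381,183)],50),("slide",[(237,234),(338,242),(331,276),(236,267)],55),("screws",[(225,200),(367,200)],50)):
    print(nm,[np.round(w2i(x),1).tolist() for x in wunproj(p,z)])
im=cv2.imread('pics/w1.png'); cv2.imwrite('pics/w1z.png',cv2.resize(im[170:310,200:400],None,fx=4,fy=4))
E
```

```text
stagecorners [[127.4, 61.8, 50.0], [127.6, -66.5, 50.0]]
slide [[88.5, 43.4, 55.0], [82.1, -34.8, 55.0], [53.5, -30.4, 55.0], [61.2, 45.1, 55.0]]
screws [[114.3, 52.4, 50.0], [114.3, -56.6, 50.0]]
```

View pics/w1z.png

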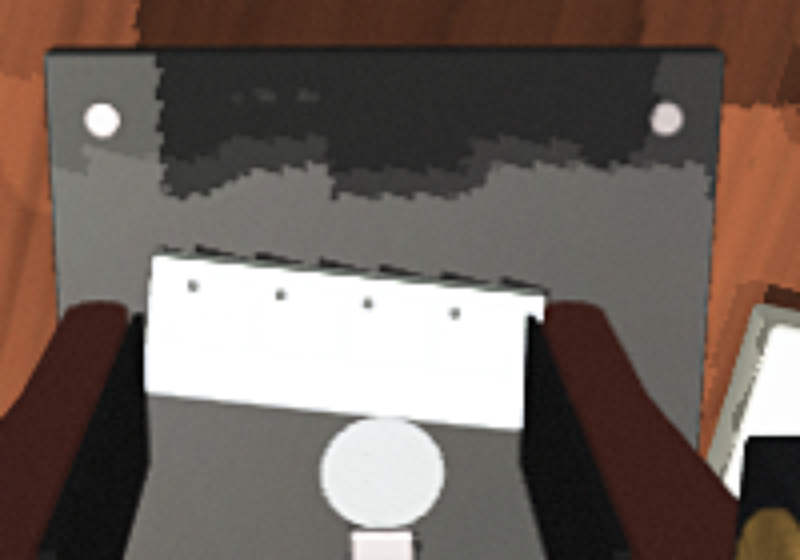

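move_arm --pt "127 0.003 0 0.025 0" --pt "127 0.003 0 0.055 0" --pt "127 0.003 0 0.08 0" --pt "127 0.003 0 0.098 0" --pt "127 0.003 0 0.098 0"

```text
t: 3.23
ee_pos: [467.4, 22.2, 69.5]
orientation: [-1.886, -2.508, 0.004]
ft_force: [-0.5, -0.2, 0.1]
width: 44.4
```

```bash
python3 -c "
from h import *
goto((105,8,64),15.8)
cv2.imwrite('pics/w2.png',get_image('wrist'))"
```

```text
t 3.23 imager [108.9   9.1  69.5] yaw 16.1 tilt [-0.005  0.    -1.   ] F [-0.5 -0.2  0.1] w 44.4 q [ 0.02  0.48  2.06  0.    0.6  -0.26]
delta tool [-0.0039  0.0012  0.0055] roll 0.0052
```

View pics/w2.png

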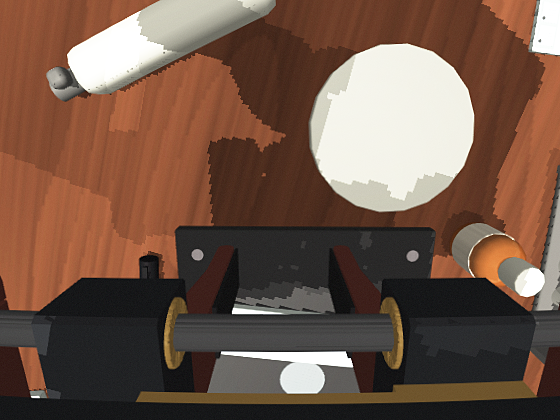

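move_arm --pt "127 0 0 0 0" --pt "127 0 0 0.001 0" --pt "127 0 0 0.002 0"

```text
t: 3.53
ee_pos: [470.7, 21.0, 71.1]
orientation: [1.89, 2.507, 0.003]
ft_force: [0.4, 0.1, 0.4]
width: 43.9
```

```bash
python3 -c "
from h import *
goto((105,8,64),15.8)"
```

```text
t 3.53 imager [106.9   6.3  71.1] yaw 15.97 tilt [ 0.003  0.    -1.   ] F [0.4 0.1 0.4] w 43.9 q [ 0.02  0.48  2.06  0.    0.59 -0.26]
delta tool [-0.0019 -0.0017  0.0071] roll 0.003
```

```bash
python3 -c "
from h import *
for k in range(5):
    get_image('top'); o=get_obs(); print(round(o['t'],2),np.round(w2i(o['ee_pos']),2),np.round(o['qpos'],4),np.round(o['ft_force'],1))"
```

```text
3.58 [106.83   6.6   70.73] [ 0.0191  0.4833  2.0615  0.      0.5945 -0.2594] [ 0.   0.3 -0.6]
3.63 [106.75   6.83  70.6 ] [ 0.0188  0.4835  2.0617  0.      0.5946 -0.2594] [-0.5 -0.1 -0.5]
3.68 [106.7    6.94  70.47] [ 0.0187  0.4838  2.0617  0.      0.5946 -0.2594] [ 0.8 -0.1 -0.3]
3.73 [106.65   7.05  70.33] [ 0.0185  0.484   2.0618 -0.      0.5946 -0.2595] [-0.6 -0.5  0.2]
3.78 [106.64   7.18  70.18] [ 0.0184  0.4843  2.0618 -0.      0.5945 -0.2594] [ 0.6 -0.5 -0.3]
```

move_arm --pt "127 0 0 0.001 0" --pt "127 0 0 0.002 0" --pt "127 0 0 0.003 0" --pt "127 0 0 0.003 0" --pt "127 0 0 0.003 0"

```text
t: 4.2
ee_pos: [469.6, 20.6, 66.5]
orientation: [-1.892, -2.507, 0.0]
ft_force: [-0.7, -0.0, 0.3]
width: 44.0
```

move_arm --pt "127 0 0 0.001 0" --pt "127 0 0 0.001 0" --pt "127 0 0 0.002 0" --pt "127 0 0 0.002 0" --pt "127 0 0 0.002 0"

```text
t: 4.62
ee_pos: [469.6, 20.6, 64.6]
orientation: [-1.892, -2.508, 0.0]
ft_force: [0.3, 0.2, -0.2]
width: 44.4
```

```bash
python3 -c "
from h import *
goto((105,8,64),15.8)"
```

```text
t 4.62 imager [106.8   7.5  64.6] yaw 15.93 tilt [-0. -0. -1.] F [ 0.3  0.2 -0.2] w 44.4 q [ 0.02  0.5   2.06 -0.    0.58 -0.26]
delta tool [-0.0018 -0.0005  0.0006] roll 0.0023
```

move_arm --pt "127 0 0 0.0005 0" --pt "127 0 0 0.001 0" --pt "127 0 0 0.001 0"

```text
t: 4.87
ee_pos: [469.7, 20.6, 64.3]
orientation: [1.892, 2.508, 0.0]
ft_force: [-2.5, -0.7, 10.8]
width: 44.2
```

move_arm --pt "127 0 0 0.0005 0" --pt "127 0 0 0.001 0" --pt "127 0 0 0.001 0"

```text
t: 5.12
ee_pos: [469.8, 20.6, 64.2]
orientation: [1.892, 2.508, 0.0]
ft_force: [-5.9, -0.6, 23.8]
width: 43.9
```

move_arm --pt "127 0 0 -0.004 0" --pt "127 0 0 -0.004 0" --pt "127 -0.003 0 -0.004 0" --pt "127 -0.006 0 -0.004 0" --pt "127 -0.009 0 -0.004 0"

```text
t: 5.53
ee_pos: [472.1, 11.7, 66.4]
orientation: [-1.892, -2.508, 0.0]
ft_force: [-1.0, 0.0, 0.7]
width: 44.4
```

```bash
python3 -c "
from h import *
goto((71,8,66),15.8)"
```

```text
t 5.53 imager [97.5  7.5 66.4] yaw 15.93 tilt [-0. -0. -1.] F [-1.   0.   0.7] w 44.4 q [-0.    0.49  2.06 -0.    0.59 -0.28]
delta tool [-0.0265 -0.0005  0.0004] roll 0.0023
```

move_arm --pt "127 -0.003 0 0 0" --pt "127 -0.006 0 0 0" --pt "127 -0.009 0 0 0" --pt "127 -0.012 0 0 0" --pt "127 -0.014 0 0 0"

```text
t: 5.95
ee_pos: [476.1, -1.9, 66.6]
orientation: [-1.893, -2.508, 0.0]
ft_force: [0.0, 1.2, -0.6]
width: 44.2
```

```bash
python3 -c "
from h import *
goto((71,8,66),15.8)
for n in ('wrist','side','top'): cv2.imwrite('pics/%s3.png'%n,get_image(n))
im=cv2.imread('pics/side3.png');cv2.imwrite('pics/side3z.png',cv2.resize(im[130:230,240:370],None,fx=6,fy=6))
"
```

```text
t 5.95 imager [83.3  7.4 66.6] yaw 15.91 tilt [-0. -0. -1.] F [ 0.   1.2 -0.6] w 44.2 q [-0.03  0.5   2.05 -0.    0.59 -0.31]
delta tool [-0.0123 -0.0006  0.0006] roll 0.0019
```

View pics/side3z.png

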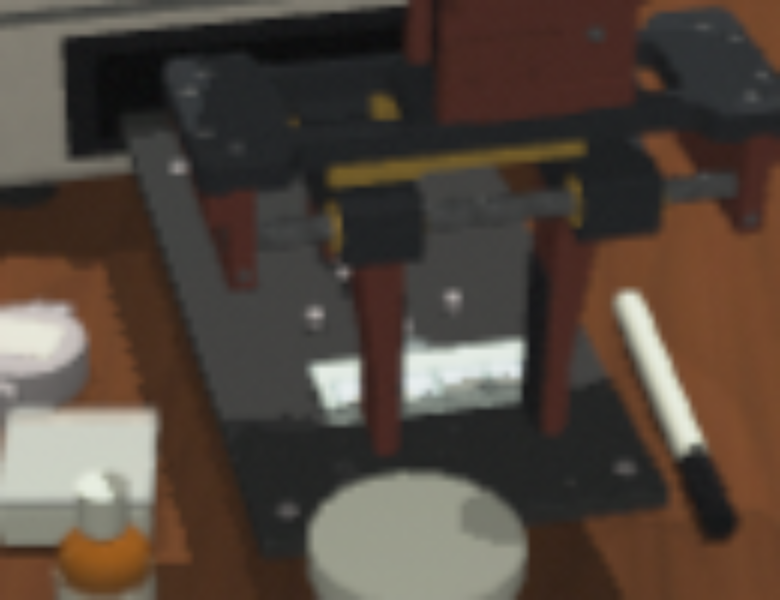

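View pics/wrist3.png

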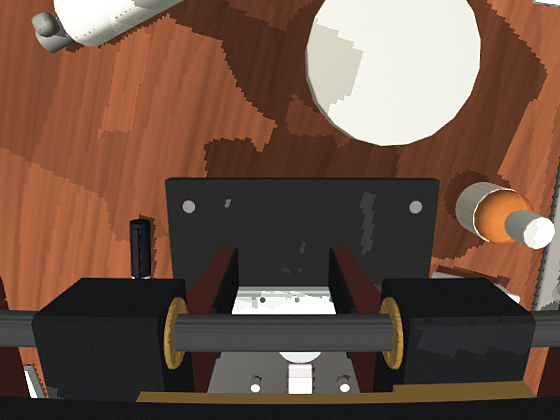

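```bash
python3 -c "
from h import *
im=cv2.imread('pics/wrist3.png');cv2.imwrite('pics/wrist3z.png',cv2.resize(im[270:400,200:380],None,fx=4,fy=4))
print([np.round(w2i(x),1) for x in wunproj([(238,291),(336,291)],55)])
"
```

```text
[array([72.3, 29.5, 55. ]), array([ 72.4, -18.6,  55. ])]
```

View pics/wrist3z.png

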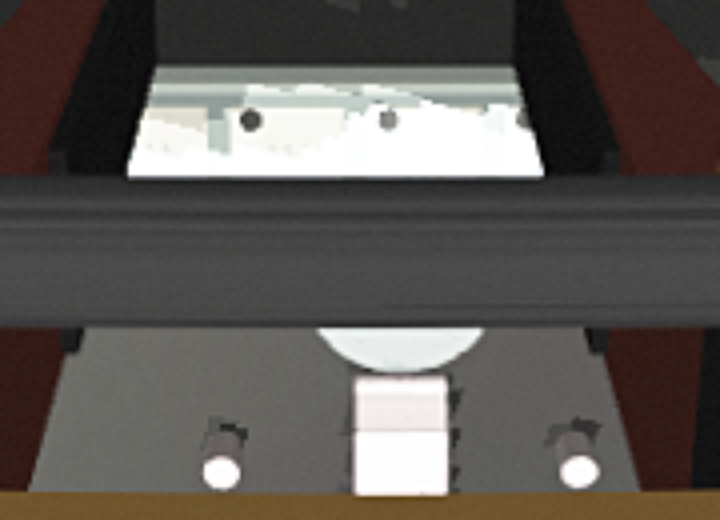

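```bash
python3 -c "
from h import *
print([np.round(w2i(x),1) for x in wunproj([(255.2,387.3),(344.8,387.3)],56)])
"
```

```text
[array([16. , 22.2, 56. ]), array([ 15.9, -25.7,  56. ])]
```

move_arm --pt "127 -0.003 0 0 0" --pt "127 -0.006 0 0 0" --pt "127 -0.009 0 0 0" --pt "127 -0.012 0 0 0" --pt "127 -0.012 0 0 0"

```text
t: 6.52
ee_pos: [479.6, -13.6, 66.7]
orientation: [1.893, 2.507, 0.0]
ft_force: [-0.0, -0.7, 1.2]
width: 44.0
```

```bash
python3 -c "
from h import *
goto((71,8,66),15.8)
for n in ('wrist',): cv2.imwrite('pics/%s4.png'%n,get_image(n))
im=cv2.imread('pics/wrist4.png');cv2.imwrite('pics/wrist4z.png',cv2.resize(im[230:400,180:400],None,fx=3.5,fy=3.5))
"
```

```text
t 6.52 imager [71.2  7.2 66.7] yaw 15.9 tilt [ 0. -0. -1.] F [-0.  -0.7  1.2] w 44.0 q [-0.05  0.5   2.04 -0.    0.6  -0.33]
delta tool [-0.0002 -0.0008  0.0007] roll 0.0018
```

View pics/wrist4z.png

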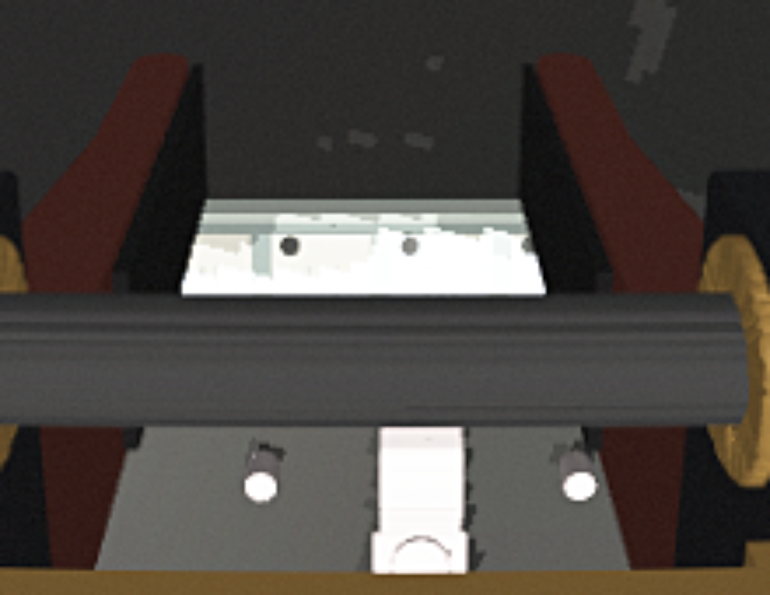

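move_arm --pt "127 0.004 0 0 0" --pt "127 0.007 0 0 0" --pt "127 0.007 0 -0.02 0" --pt "60 0.0 0 -0.04 0" --pt "0 -0.02 0 -0.055 0.1"

```text
t: 6.98
ee_pos: [483.9, -30.8, 122.5]
orientation: [-2.011, -2.412, 0.001]
ft_force: [1.9, 0.0, 0.3]
width: 54.0
```

```bash
python3 -c "
from h import *
goto((24,3,105),-74.2)"
```

```text
t 6.98 imager [ 53.5   7.7 122.5] yaw 10.37 tilt [-0.001  0.    -1.   ] F [1.9 0.  0.3] w 54.0 q [-0.09  0.4   2.01  0.    0.73 -0.27]
delta tool [-0.0289  0.0075  0.0174] roll 1.4759
```

move_arm --pt "0 -0.006 0.0015 0 0.12" --pt "0 -0.012 0.003 0 0.24" --pt "0 -0.018 0.0045 0 0.36" --pt "0 -0.024 0.006 0 0.48" --pt "0 -0.0285 0.007 0 0.6"

```text
t: 7.4
ee_pos: [496.7, -59.0, 121.8]
orientation: [2.642, 1.699, 0.0]
ft_force: [-0.9, 0.5, 0.2]
width: 86.4
```

move_arm --pt "0 0 0 0 0.12" --pt "0 0 0 0 0.24" --pt "0 0 0 0 0.36" --pt "0 0 0 0 0.48" --pt "0 0 0 0 0.6"

```text
t: 7.82
ee_pos: [496.5, -58.6, 121.6]
orientation: [-3.026, -0.843, 0.0]
ft_force: [-0.3, -0.9, 0.1]
width: 88.1
```

```bash
python3 -c "
from h import *
goto((24,3,105),-74.2)"
```

```text
t 7.82 imager [ 23.2   3.2 121.6] yaw -58.88 tilt [-0.  0. -1.] F [-0.3 -0.9  0.1] w 88.1 q [-0.14  0.42  1.98  0.    0.74  0.89]
delta tool [ 0.0004 -0.0007  0.0166] roll 0.2675
```

move_arm --pt "0 0 0 0 0.12" --pt "0 0 0 0 0.24" --pt "0 0 0 0 0.267" --pt "0 0 0 0 0.267" --pt "0 0 0 0 0.267"

```text
t: 8.23
ee_pos: [496.5, -58.7, 121.6]
orientation: [-3.11, -0.444, 0.0]
ft_force: [-0.0, 0.0, -0.0]
width: 87.5
```

```bash
python3 -c "
from h import *
goto((24,3,90),-74.2)
for n in ('wrist','side','top'): cv2.imwrite('pics/%s5.png'%n,get_image(n))
im=cv2.imread('pics/side5.png');cv2.imwrite('pics/side5z.png',cv2.resize(im[130:230,240:370],None,fx=6,fy=6))
"
```

```text
t 8.23 imager [ 23.1   3.2 121.6] yaw -73.75 tilt [-0.  0. -1.] F [-0.  0. -0.] w 87.5 q [-0.14  0.42  1.98  0.    0.74  1.15]
delta tool [ 0.0002 -0.0009  0.0316] roll 0.0078
```

View pics/wrist5.png

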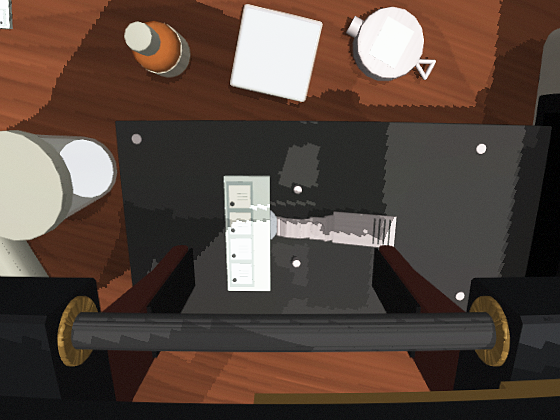

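View pics/side5z.png

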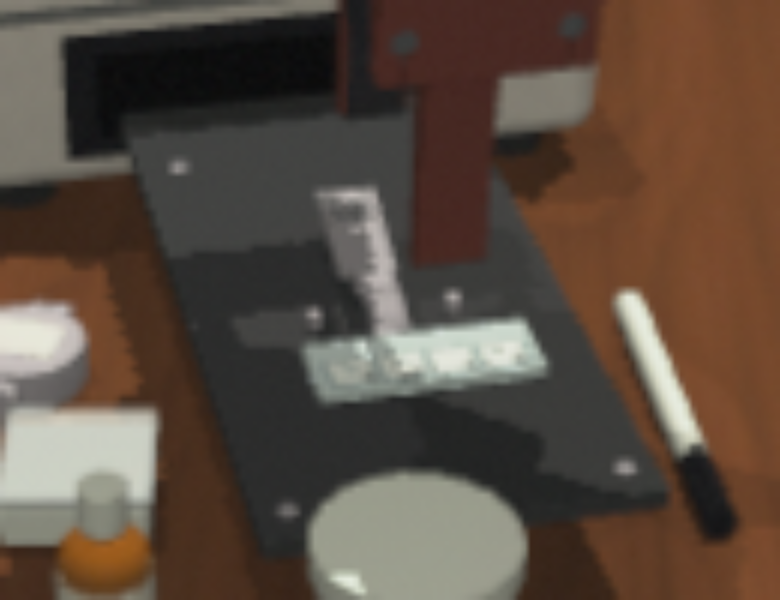

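```bash
python3 -c "
from h import *
im=cv2.imread('pics/wrist5.png');cv2.imwrite('pics/wrist5z.png',cv2.resize(im[165:305,210:410],None,fx=4,fy=4))
w=np.array([w2i(x) for x in wunproj([(224,176),(270,176),(271,291),(229,291)],55)]);print(np.round(w,1),w.mean(0))
w=np.array([w2i(x) for x in wunproj([(298,189),(296,264)],56)]);print(np.round(w,1),w.mean(0))
"
```

```text
[[ 59.3 -33.6  55. ]
 [ 31.4 -33.7  55. ]
 [ 31.   42.4  55. ]
 [ 58.7  42.6  55. ]] [45.07849882  4.41048847 55.        ]
[[ 14.4 -26.1  56. ]
 [ 14.8  22.7  56. ]] [14.63808403 -1.69202251 56.        ]
```

View pics/wrist5z.png

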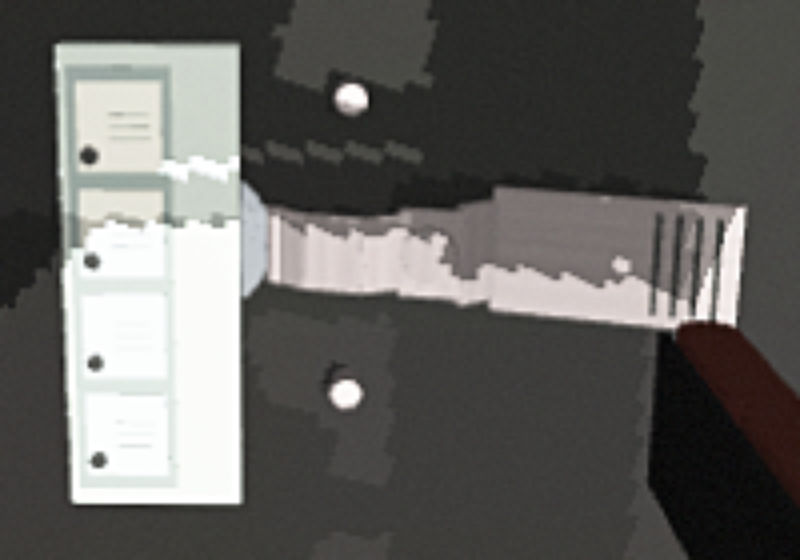

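move_arm --pt "0 0.001 0 0.007 0.008" --pt "0 0.002 0 0.014 0.008" --pt "0 0.002 0 0.021 0.008" --pt "0 0.002 0 0.028 0.008" --pt "0 0.002 0 0.035 0.008"

```text
t: 8.8
ee_pos: [498.3, -58.5, 85.6]
orientation: [-3.112, -0.429, 0.001]
ft_force: [-0.8, -0.2, -0.5]
width: 88.0
```

move_arm --pt "0 0 0 0.003 0" --pt "0 0 0 0.006 0" --pt "0 0 0 0.009 0" --pt "0 0 0 0.011 0" --pt "0 0 0 0.011 0"

```text
t: 9.22
ee_pos: [498.5, -58.5, 75.4]
orientation: [-3.112, -0.429, 0.001]
ft_force: [0.3, -0.9, 0.2]
width: 88.1
```

```bash
python3 -c "
from h import *
goto((23.1,1.3,65.5),-74.2)
for n in ('wrist','side','top'): cv2.imwrite('pics/%s6.png'%n,get_image(n))
im=cv2.imread('pics/side6.png');cv2.imwrite('pics/side6z.png',cv2.resize(im[130:230,240:370],None,fx=6,fy=6))
"
```

```text
t 9.22 imager [22.8  1.3 75.4] yaw -74.31 tilt [-0.  0. -1.] F [ 0.3 -0.9  0.2] w 88.1 q [-0.14  0.51  1.99 -0.    0.64  1.16]
delta tool [-0.     -0.0003  0.0099] roll -0.002
```

View pics/wrist6.png

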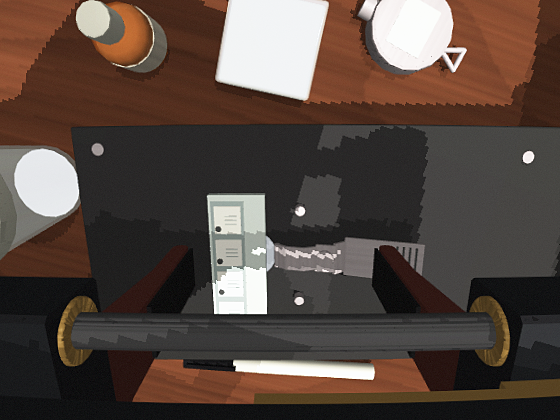

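View pics/side6z.png

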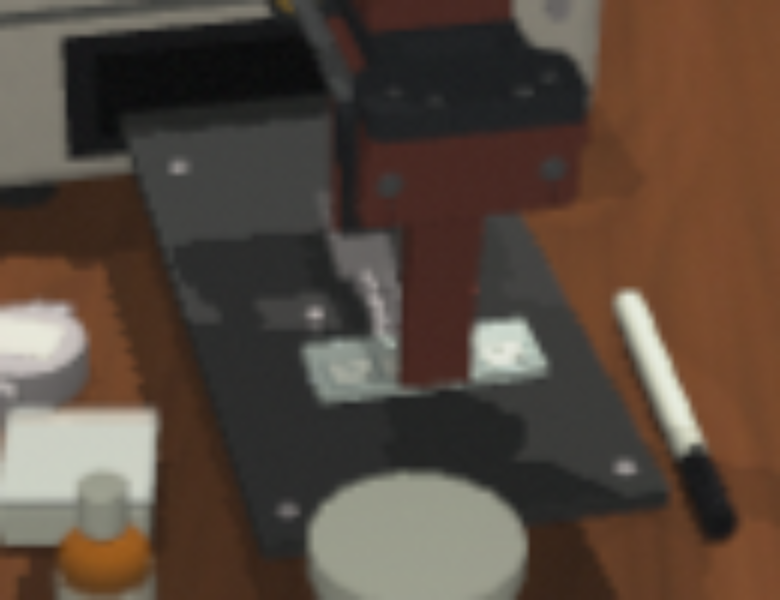

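```bash
python3 -c "
from h import *
f=lambda p: np.array(p,float)/6-0.4+[240,130]
print([np.round(w2i(x),1) for x in unproj('side',f([(402,383),(468,381)]),61.4)])
print([np.round(w2i(x),1) for x in unproj('side',f([(325,401),(547,372)]),52.)])
"
```

```text
[array([67.2, -7.5, 61.4]), array([70.4, 13.5, 61.4])]
[array([ 58.9, -30.8,  52. ]), array([57.6, 44.2, 52. ])]
```

move_arm --pt "0 0 0 0.002 0" --pt "0 0 0 0.004 0" --pt "0 0 0 0.006 0" --pt "0 0 0 0.008 0" --pt "0 0 0 0.009 0"

```text
t: 9.78
ee_pos: [499.1, -58.7, 66.7]
orientation: [3.112, 0.429, 0.001]
ft_force: [0.5, -2.2, 3.3]
width: 87.8
```

move_arm --pt "0 0 0 0.0005 0" --pt "0 0 0 0.001 0" --pt "0 0 0 0.001 0"

```text
t: 10.03
ee_pos: [499.1, -58.7, 65.9]
orientation: [3.112, 0.429, 0.001]
ft_force: [0.5, -1.6, 4.9]
width: 87.9
```

```bash
python3 -c "
from h import *
goto((23.1,1.3,65.5),-74.2)
for n in ('wrist','side','top'): cv2.imwrite('pics/%s7.png'%n,get_image(n))
im=cv2.imread('pics/side7.png');cv2.imwrite('pics/side7z.png',cv2.resize(im[130:230,240:370],None,fx=6,fy=6))
im=cv2.imread('pics/wrist7.png');cv2.imwrite('pics/wrist7z.png',cv2.resize(im[150:350,160:440],None,fx=2.8,fy=2.8))
"
```

```text
t 10.03 imager [22.5  0.7 65.9] yaw -74.31 tilt [ 0.001 -0.    -1.   ] F [ 0.5 -1.6  4.9] w 87.9 q [-0.14  0.52  1.99 -0.    0.62  1.16]
delta tool [-0.0006 -0.0006  0.0004] roll -0.0018
```

View pics/wrist7z.png

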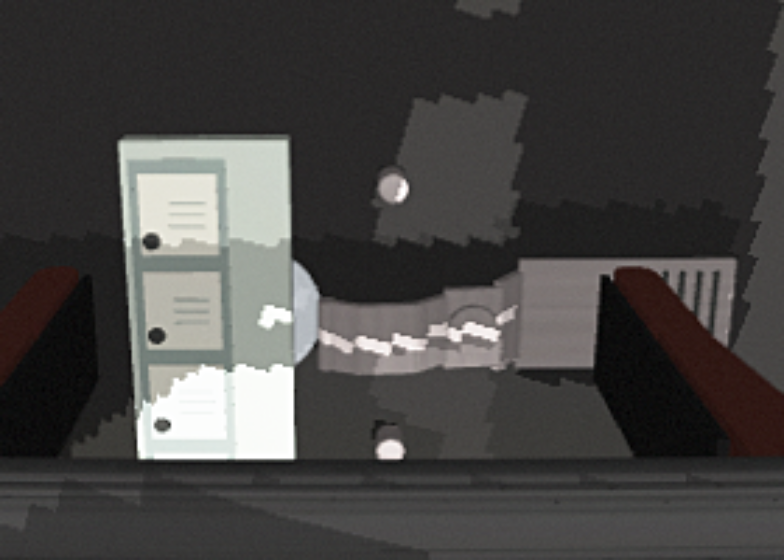

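View pics/side7z.png

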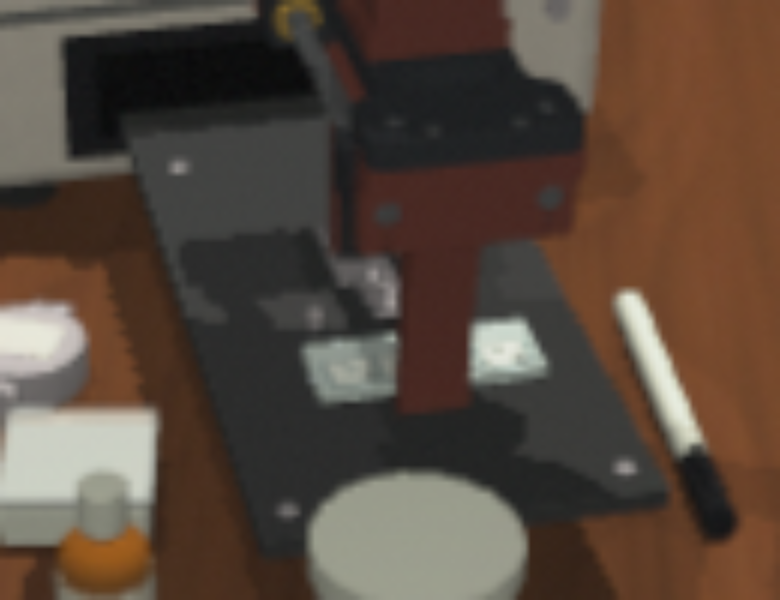

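move_arm --pt "6 0 0.001 0.0007 0" --pt "12 0 0.002 0.0007 0" --pt "18 0 0.003 0.0007 0" --pt "24 0 0.004 0.0007 0" --pt "30 0 0.005 0.0007 0"

```text
t: 10.6
ee_pos: [500.4, -63.4, 65.7]
orientation: [3.112, 0.429, 0.002]
ft_force: [-1.6, 1.6, 11.5]
width: 78.0
```

```bash
python3 -c "
from h import *
goto((12.5,1.3,65),-74.2)
for n in ('wrist',): cv2.imwrite('pics/%s8.png'%n,get_image(n))
im=cv2.imread('pics/wrist8.png');cv2.imwrite('pics/wrist8z.png',cv2.resize(im[150:350,160:440],None,fx=2.8,fy=2.8))
"
```

```text
t 10.6 imager [17.6  0.7 65.7] yaw -74.31 tilt [ 0.001 -0.    -1.   ] F [-1.6  1.6 11.5] w 78.0 q [-0.15  0.53  1.99  0.    0.63  1.15]
delta tool [-0.0006  0.0051  0.0007] roll -0.002
```

View pics/wrist8z.png

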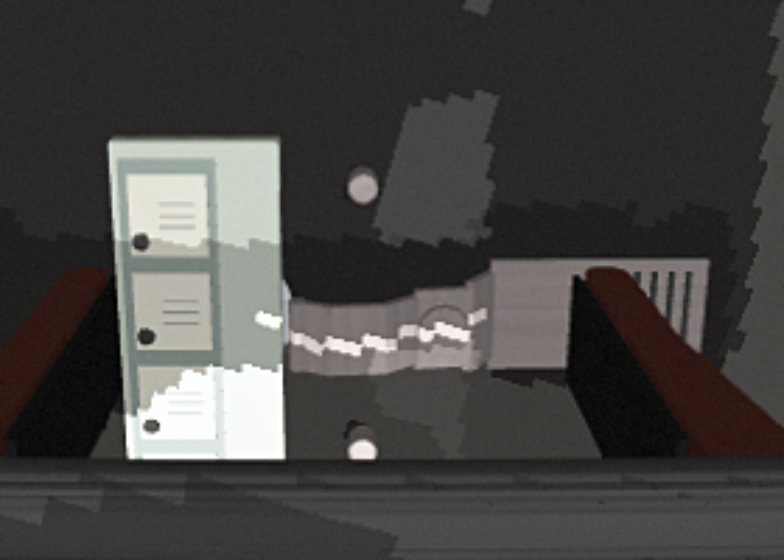

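move_arm --pt "35 0 0.001 0 0" --pt "40 0 0.002 0 0" --pt "45 0 0.0025 0 0" --pt "50 0 0.0035 0 0" --pt "54 0 0.004 0 0"

```text
t: 11.07
ee_pos: [501.6, -67.4, 65.7]
orientation: [3.112, 0.429, 0.002]
ft_force: [-0.9, -1.7, 10.9]
width: 69.5
```

```bash
python3 -c "
from h import *
goto((12.5,1.3,65),-74.2)
for n in ('wrist',): cv2.imwrite('pics/%s9.png'%n,get_image(n))
im=cv2.imread('pics/wrist9.png');cv2.imwrite('pics/wrist9z.png',cv2.resize(im[150:350,160:440],None,fx=2.8,fy=2.8))
"
```

```text
t 11.07 imager [13.4  0.7 65.7] yaw -74.31 tilt [ 0.001 -0.    -1.   ] F [-0.9 -1.7 10.9] w 69.5 q [-0.16  0.53  1.99 -0.    0.63  1.14]
delta tool [-0.0006  0.0009  0.0007] roll -0.0019
```

View pics/wrist9z.png

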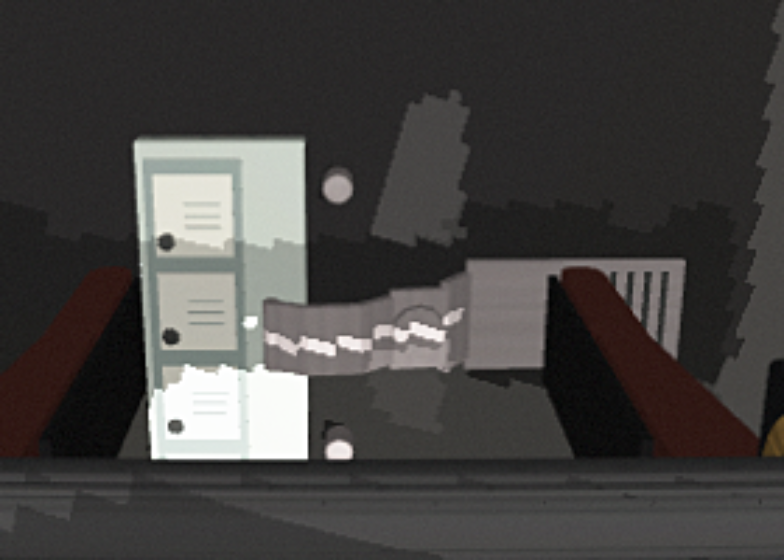

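move_arm --pt "56 0 0.0005 0 0" --pt "58 0 0.001 0 0" --pt "60 0 0.0015 0 0" --pt "61 0 0.002 0 0" --pt "61 0 0.002 0 0"

```text
t: 11.53
ee_pos: [501.9, -68.8, 65.6]
orientation: [-3.112, -0.428, -0.001]
ft_force: [-0.7, 1.9, 11.8]
width: 66.9
```

```bash
python3 -c "
from h import *
goto((12.5,1.3,65),-74.2)
for n in ('wrist',): cv2.imwrite('pics/%s10.png'%n,get_image(n))
im=cv2.imread('pics/wrist10.png');cv2.imwrite('pics/wrist10z.png',cv2.resize(im[150:350,160:440],None,fx=2.8,fy=2.8))
"
```

```text
t 11.53 imager [11.9  0.7 65.6] yaw -74.33 tilt [ 0.001  0.    -1.   ] F [-0.7  1.9 11.8] w 66.9 q [-0.16  0.53  1.98  0.    0.63  1.14]
delta tool [-0.0006 -0.0006  0.0006] roll -0.0022
```

View pics/wrist10z.png

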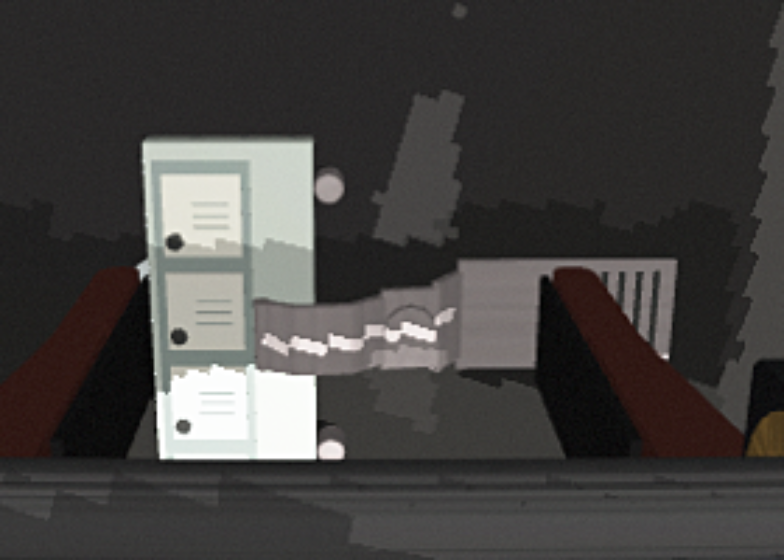

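move_arm --pt "61 0 0.0005 0 0" --pt "61 0 0.001 0 0" --pt "61 0 0.001 0 0" --pt "61 0 0.001 0 0"

```text
t: 11.92
ee_pos: [501.9, -69.0, 65.6]
orientation: [-3.111, -0.428, -0.001]
ft_force: [-0.7, 6.2, 13.0]
width: 66.5
```

```bash
python3 -c "
from h import *
goto((12.5,1.3,65),-74.2)
for n in ('wrist','side'): cv2.imwrite('pics/%s11.png'%n,get_image(n))
im=cv2.imread('pics/wrist11.png');cv2.imwrite('pics/wrist11z.png',cv2.resize(im[150:350,160:440],None,fx=2.8,fy=2.8))
"
```

```text
t 11.92 imager [11.8  0.8 65.6] yaw -74.33 tilt [ 0.     0.001 -1.   ] F [-0.7  6.2 13. ] w 66.5 q [-0.16  0.53  1.98  0.    0.63  1.13]
delta tool [-0.0005 -0.0007  0.0006] roll -0.0023
```

View pics/wrist11z.png

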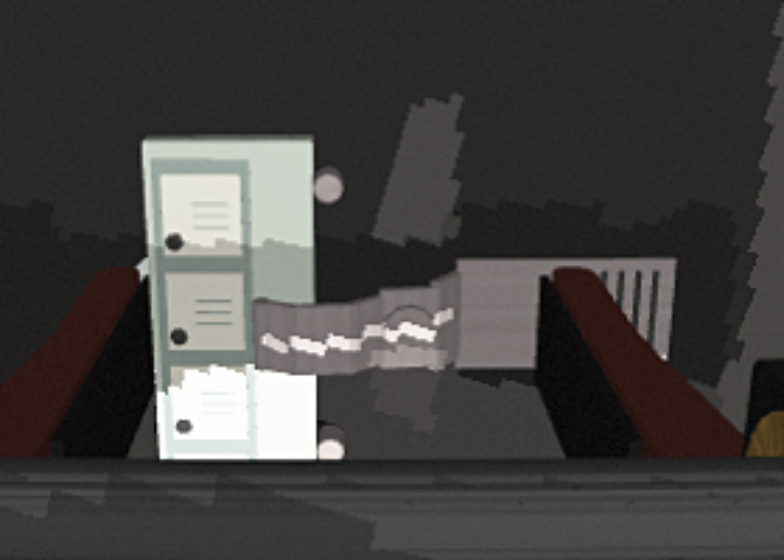

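move_arm --pt "61 0 -0.001 0 0" --pt "53 0 -0.0025 0 0" --pt "44 0 -0.004 0 0" --pt "44 0 -0.004 0 0" --pt "44 0 -0.004 0 0"

```text
t: 12.43
ee_pos: [501.1, -66.0, 65.6]
orientation: [-3.112, -0.429, -0.001]
ft_force: [-0.6, 1.0, 11.8]
width: 72.8
```

move_arm --pt "44 0 0 -0.0015 0" --pt "44 0 0 -0.003 0" --pt "44 0 0 -0.0045 0" --pt "44 0 0 -0.006 0" --pt "44 0 0 -0.008 0"

```text
t: 12.85
ee_pos: [499.6, -66.0, 72.5]
orientation: [-3.111, -0.428, 0.004]
ft_force: [0.2, 1.0, -0.1]
width: 73.3
```

```bash
python3 -c "
from h import *
goto((16,1.3,100),-74.2)
for n in ('wrist','side'): cv2.imwrite('pics/%s12.png'%n,get_image(n))
im=cv2.imread('pics/wrist12.png');cv2.imwrite('pics/wrist12z.png',cv2.resize(im[150:350,160:440],None,fx=2.8,fy=2.8))
"
```

```text
t 12.85 imager [15.3  2.2 72.5] yaw -74.33 tilt [-0.002  0.001 -1.   ] F [ 0.2  1.  -0.1] w 73.3 q [-0.16  0.51  1.99  0.    0.64  1.14]
delta tool [ 0.0008 -0.0008 -0.0275] roll -0.0022
```

View pics/wrist12z.png

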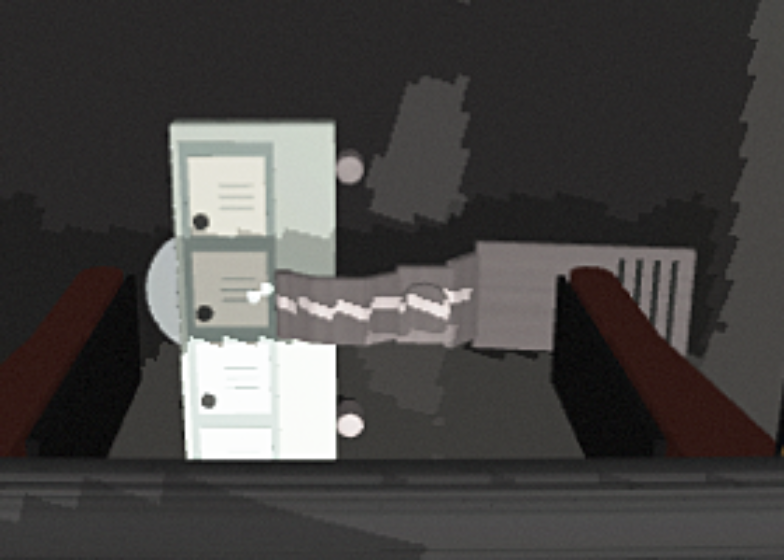

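Clip closed on the slide; edge at both pins. Moving clear.

move_arm --pt "44 0 0 -0.01 0" --pt "44 0 0 -0.025 0" --pt "44 0 0 -0.045 0" --pt "44 0 0 -0.07 0" --pt "44 0 0 -0.1 0"

```text
t: 13.37
ee_pos: [499.5, -66.1, 173.4]
orientation: [-3.111, -0.429, 0.005]
ft_force: [1.2, -0.5, -0.6]
width: 72.5
```

move_arm --pt "44 -0.03 0 -0.02 0" --pt "44 -0.06 0 -0.03 0" --pt "44 -0.09 0 -0.03 0" --pt "44 -0.09 0 -0.03 0" --pt "44 -0.09 0 -0.03 0"

```text
t: 13.78
ee_pos: [413.1, -90.7, 203.7]
orientation: [3.112, 0.427, 0.001]
ft_force: [1.0, -0.2, 0.3]
width: 73.1
```

```bash
python3 -c "
from h import *
st()
for n in ('wrist','side','top'): cv2.imwrite('pics/%s13.png'%n,get_image(n))
im=cv2.imread('pics/side13.png');cv2.imwrite('pics/side13z.png',cv2.resize(im[130:230,240:370],None,fx=6,fy=6))
"
```

```text
t 13.78 imager [ 15.1  92.2 203.7] yaw -74.39 tilt [ 0.001 -0.    -1.   ] F [ 1.  -0.2  0.3] w 73.1 q [-0.24  0.17  2.09  0.    0.88  1.05]
```

View pics/wrist13.png

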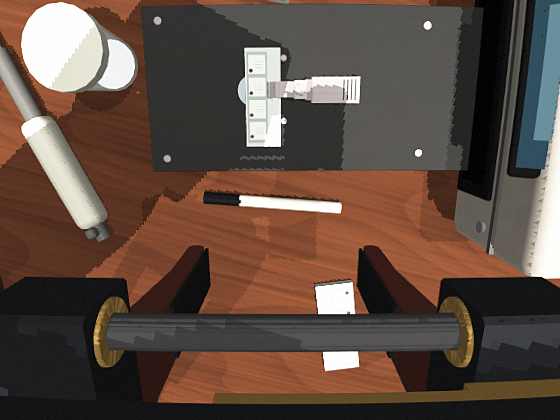

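View pics/side13z.png

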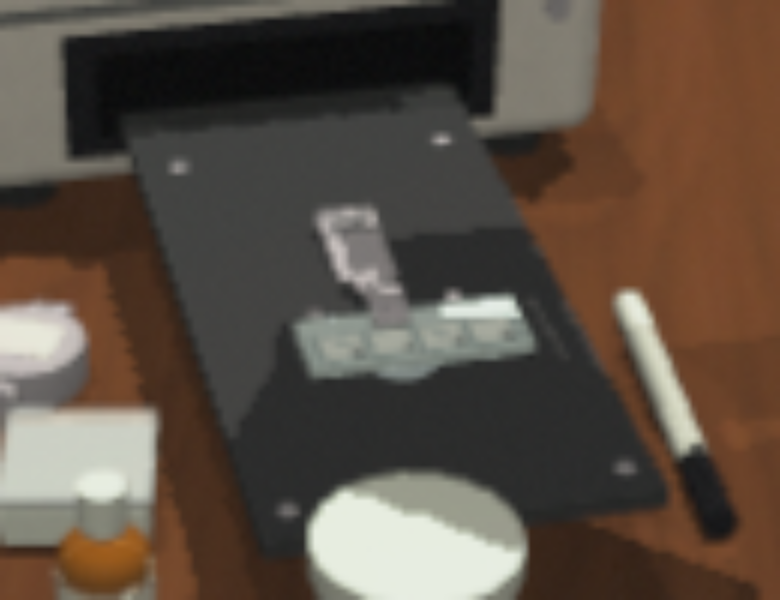

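```bash
python3 -c "
from h import *
w=np.array([w2i(x) for x in wunproj([(244,48),(281,47),(283,146),(247,148)],55)]);print(np.round(w,1),w.mean(0))
w=np.array([w2i(x) for x in wunproj([(284,58),(284,121)],56)]);print(np.round(w,1),w.mean(0))
f=lambda p: np.array(p,float)/6-0.4+[240,130]
w=np.array([w2i(x) for x in unproj('side',f([(292,322),(520,295),(537,346),(310,370)]),55)]);print(np.round(w,1),w.mean(0))
print([ (round(r['conf'],2),np.round(w2i(r['location']))) for r in place_of('side','slide')])
"
```

```text
[[ 44.9 -34.8  55. ]
 [ 16.2 -35.4  55. ]
 [ 14.8  40.5  55. ]
 [ 44.3  42.   55. ]] [30.06096771  3.08845331 55.        ]
[[ 13.9 -27.1  56. ]
 [ 14.   20.6  56. ]] [13.96000382 -3.26638153 56.        ]
[[ 15.8 -32.5  55. ]
 [ 15.3  46.9  55. ]
 [ 46.4  43.8  55. ]
 [ 44.9 -32.7  55. ]] [30.59162467  6.38088382 55.        ]
[(0.9, array([ 245., -144.,   -2.])), (0.63, array([-45., 241.,  -0.]))]
```

```bash
python3 -c "
from workcell import *
print(close_job())"
```

```text
the job is handed in; nothing more can be done
None
```

The slide is loaded and the job is handed in, at about 14 s of the 51 s allowed. It lies against both locating pins with the clip closed on it.

**What I did:**
1. I squared the slide and pushed it to about 45 mm from the post, still outside the clip, using both fingertips side by side.
2. I turned the gripper 90° and pressed the clip's heel flat with one fingertip. The force was about 5 N at first and about 11–13 N during the push.
3. I pushed the slide under the open toe with the other fingertip until the side force rose to 6 N, which I took as contact with the pins.
4. I backed that finger off, let the clip close, and moved the arm clear. The force then read about zero, within noise.

**Last checks:**
- **Slide position:** measured from the pins in the final wrist image, its centre is at x ≈ 29.6 mm (30 wanted) and y ≈ 6.4 mm (20 allowed).
- **Squareness:** it is square within about 0.02 rad by both the wrist and side views.
- **Clip:** in the pictures the toe rests on top of the slide. I did not measure the clip angle.
- **Bystanders:** they look unmoved in the pictures. I did not re-measure them.

**What disagreed or failed:**
- The cameras and the arm disagreed by 1–3 mm on where the pins are, so I relied on positions relative to the pins.
- On the last call, the slide detector missed the loaded slide and reported only the look-alikes, so the final position comes from pixels I marked by hand.

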